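Check that the loaded centrifuge rotor runs free, then shut the lid

TASK

The small centrifuge on the bench has been loaded. By hand, turn its rotor round through at least one full turn, either way, to make sure that it runs free, then swing the lid down until it is fully shut. Leave the other things on the bench where they are.

Things in the scene. Friction and masses are not known exactly. Their poses are not given: they have to be found in the camera images.
- centrifuge: bench microcentrifuge, white housing 300 mm deep (x), 250 wide (y), deck 115 high; it does not move. Origin: centre of its underside; x to its rear (hinge side), z up. Its front (-x, towards the robot) is a sloping control panel 55 mm deep. A round chamber 190 mm across, 70 deep, open at the top, has its vertical axis at x = +20, y = 0 mm
- rotor (a joint): angle of the rotor about the vertical chamber axis (rad), counter-clockwise from above, no end stops, starts within -1.4 to 1.4. Light even drag (0.05 N m); it stops almost at once when let go. Aluminium rotor 162 mm across with a dished top: flat 76 mm above the bench out to 44 mm from the axis, then rising to its rim, 98 mm above the bench, 77 mm from the axis
- rotor_knob (a point): grip point on the rotor's black knurled round knob, on the rotor axis, 104 mm above the bench; the frame turns with the rotor. The knob is 33 mm across; it stands from 28 mm below this point (rotor face) to 13 mm above it (2 mm above the deck). Fingers fit round it within 44 mm of the axis, between the knob and the tube caps
- rotor_mark (a point): white tube cap at place 1 of the rotor (dark notch on the rim beside it), 55 mm from the rotor axis; goes round with the rotor. Six such caps, 13 mm across, stick up 8 mm from the dished face, 49 to 62 mm from the axis, three side by side and three across the axis from them
- lid (a joint): opening angle of the lid (rad): 0 is fully shut, level on the deck; starts 1.5 to 1.65, about upright, above the rear of the chamber; end stop at 1.75. Stiff friction hinge (0.6 N m, about 3 N at the free edge): the lid stays wherever it is left and must be pushed all the way down
- lid_hinge (a point): point on the hinge line of the lid, at the middle of the lid's width, 120 mm above the bench, at x = +132 mm of the centrifuge; the hinge line runs along the centrifuge's y
- lid_edge (a point): middle of the lid's free (front) edge on its outer face, 335 mm above the bench when upright. Grey panel 214 mm from hinge to this edge, 226 wide, 20 thick, with a round clear window and a lip 8 mm long, 90 wide beyond the edge. Inner face through the hinge line; outer face looks rearward when open, up when shut. Its -x points from hinge to edge, z out of the outer face
- tube_rack: grey open tube rack with small capped tubes, 180 x 85 x 48 mm, standing just right of the centrifuge; origin under its centre, x along its length
- dish_stack: stack of four pale round culture dishes, 92 mm across, 61 mm high, standing just left of the centrifuge; origin under its centre
- seed_plate: white china plate, 236 mm across, 20 mm high, with six pale gel discs carrying seeds; origin under its centre
- wash_bottle: white bottle with a blue cap, 64 mm across, 170 mm high; origin under its centre
- seed_jar: amber glass jar with a metal lid, 72 mm across, 100 mm high; origin under its centre
- pipette: white hand pipette lying down, 250 mm long, 28 mm thick; origin under it, about mid-length, x towards its tip
- tweezers: dark steel tweezers lying flat, 135 mm long, 6 mm thick; origin under their middle, x towards the points

How it is judged:
On the way, in this order (a step that is already met when the one before it is completed fails the run):
1. the rotor has gone round a full turn, either way: place 1 comes back (within about 12 degrees) to where it stood at the start, with a whole turn made; turning on beyond that does no harm (distance of rotor_mark from where it was at the start of the episode below 0.012 m and (value of joint rotor above 3.2 rad or value of joint rotor below -3.2 rad)), for 0.02 s.
2. the lid is fully shut (value of joint lid below 0.03 rad), for 0.2 s.
At the end, for the whole second after the job is handed in: After a full turn of the rotor, the lid is shut (within 0.03 rad, about 6 mm at its free edge), the rotor is at rest at any angle, and every other thing on the bench stands within 30 mm of where it was (value of joint lid below 0.03 rad and velocity of joint rotor between -0.2 and 0.2 rad/s and distance of each of tube_rack, dish_stack, seed_plate, wash_bottle, seed_jar, pipette, tweezers from where it was at the start of the episode below 0.03 m); the robot touches nothing.
It fails at once if one of the other things on the bench is shifted by more than 30 mm (distance of any of tube_rack, dish_stack, seed_plate, wash_bottle, seed_jar, pipette, tweezers from where it was at the start of the episode above 0.03 m).
It also fails if it takes over 72 s, if anything falls off the work surface, if the arm or the gripper's body presses on something with over 40 N, if the wrist force passes 120 N, or if a joint passes its speed limit or range.

ROBOT

A 6-joint arm with a two-finger parallel gripper is mounted at the origin on the work surface. World frame = base frame: x ahead of the robot, y to its left, z up, the work surface at z = 0. Lengths are in m, angles in rad, forces in N, time in s.
With the tool pointing down it reaches from about 0.35 to 1 m from the base axis. Payload 7.1 kg.
Tool frame: the origin (TCP) lies at the very end of the fingers, on their centre line; the grasp point (between the pads) lies 19 mm behind it; z points along the fingers, y is the line along which they close (so a half turn about z gives the same grasp; the last joint's range is limited). The gripper opens to 85 mm and grips with 20 to 120 N. Pads are 22 mm wide; open, the fingers measure 114 mm over their backs; the gripper's body (76 mm by 85 mm) begins 54 mm behind the grasp point. The pads swing forward as they close: fully open they stand 13 mm farther back than shut.
Start: joints at [-1.173, 0.423, 1.63, -0, 1.089, -0.019], TCP at [0.253, -0.571, 0.231] pointing down, gripper open.
Joint ranges: [-3, 3], [-0.9, 2.11], [0.09, 2.58], [-1.31, 4.45], [0.11, 2.69], [-2.54, 2.54]. Speed limits (rad/s): [2.39, 2.39, 3.01, 3.14, 3.14, 3.14].

INTERFACE

Orientations are given as a unit quaternion [x, y, z, w].
In Python, from station import * gives the robot as it stands. The module is installed in compiled form; this text tells all that it offers.
- The arm moves only by the tool arm_command, never from a script. Its argument "targets" is a list of rows, each a list of 3 entries, a list of its own where there are three numbers: the opening, from -1 (shut) to 1 (fully open), then the shift along the tool's x, y, z in m, then the turn, a rotation vector about the tool's x, y, z in degrees. A call has 1 to 8 rows; each row shifts and turns the commanded pose from where the row before left it, along the tool's axes as they then stand; what a row does not reach is not made up. A row lasts 1/8 s, in which the tool goes at most 62.5 mm and 10.7 degrees, less where a joint would pass 70% of its speed; a pose out of reach is approached as far as the arm can. A call is refused whole if a number of a shift passes 0.0625 or a number of a turn 10.7, either way. A call with a gripper value outside its range is refused whole. The fingers move at their own pace and stop on an object; "force" is the grip in N (left out, the last holds). Time passes only in rows, so rows that do not move let the fingers close. It gives the time, the measured TCP pose, the force, the opening and the grip force at its end, in the units of the state.
- observe(): the state, without advancing time (a new reading comes with each control period).
- get_image(name): name is "scene" or "top" or "wrist"; returns a dict with "pixels" (400x640x3 uint8, red, green, blue), "camera_matrix" (3x3 intrinsics, pixels), "xyz" and "attitude" of the camera in the world. Camera axes: x right, y down, z forward; pixel columns grow to the right and rows downward; lengths in m; the calibration is good to about 2 mm. A picture is of the moment at which its call begins. There is no depth.
- sign_off(): hands the job in; it is judged then, once.
The state is a dict: "time_s": time; "joints": joint angles; "joint_vel": joint speeds; "tau": joint torques, N m; "position": TCP position; "orientation": TCP orientation; "contact_force": force on the tool from outside, world axes, zero at the start; "torque": the same for the moment, N m; "width": opening from 0.0 (shut) to 1.0 (fully open); "grasp_force": force on a finger pad.
Only numpy, scipy, OpenCV 4.12 (cv2) and the standard library are available. Lean on these libraries where they do the work, as an engineer would, in place of code of your own. Each camera call takes 0.05 s, during which the arm holds its last target. There are 200 camera calls.

## Working session

There is one attempt and no reset: what is moved stays moved. The work goes in short steps, Python scripts to look and compute and a tool call to move; the robot and the scene stay as the last step left them, time stands still between calls to the robot, and variables do not carry over. Pictures are saved under pics/ and viewed, at most 10 in all, crops included, and the job is handed in when it is done.

Besides the shell and the picture viewer there is one more tool, called as name([rows], argument=value, ...), one row to a line, values as JSON. arm_command: Moves the arm, as the interface text tells. Its arguments: {"type":"object","properties":{"targets":{"type":"array","items":{"type":"array"}},"force":{"type":"number"}},"required":["targets"]}

```bash
mkdir -p pics
python3 - <<'E'
from station import *
import cv2,pickle
d={}
for n in("scene","top"):
    i=get_image(n);d[n]=i
    cv2.imwrite(f"pics/{n}0.png",i["pixels"][:,:,::-1]);print(n,i["camera_matrix"],i["xyz"],i["attitude"])
pickle.dump(d,open("im0.pkl","wb"))
print(observe())
E
```

```text
scene [[416.30401714   0.         319.30717126]
 [  0.         416.30401714 196.91993793]
 [  0.           0.           1.        ]] [ 1.06811539 -0.52002082  1.1350615 ] [ 0.85477686  0.40436284 -0.13932362 -0.29400023]
top [[410.25944921   0.         323.78522091]
 [  0.         410.25944921 200.82085114]
 [  0.           0.           1.        ]] [ 0.26059947 -0.03763247  1.43977941] [-0.69675006  0.7123795  -0.05240498  0.06563933]
{'time_s': 0.1, 'joints': array([-1.17304264e+00,  4.23767221e-01,  1.63060699e+00,  4.95303476e-06,
        1.08859803e+00, -1.89924434e-02]), 'joint_vel': array([ 0.00063666, -0.00145564, -0.00363967,  0.00180289, -0.00039111,
       -0.00176947]), 'tau': array([ 1.55894040e-04, -5.58426940e+01, -2.82445818e+01, -8.46908438e-05,
        3.02452092e-03, -4.92596087e-05]), 'position': array([ 0.25283112, -0.57104187,  0.23062426]), 'orientation': array([ 9.78368776e-01,  2.06867260e-01, -1.27700311e-04, -6.77875590e-04]), 'contact_force': array([-0.62596168,  0.68456205, -0.57398331]), 'torque': array([-0.0253055 ,  0.02812033,  0.02775517]), 'grasp_force': 0.0, 'width': 0.9980308096842946}
```

View pics/scene0.png

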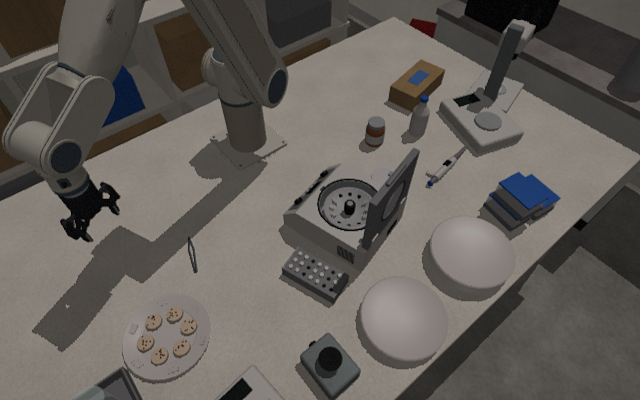

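View pics/top0.png

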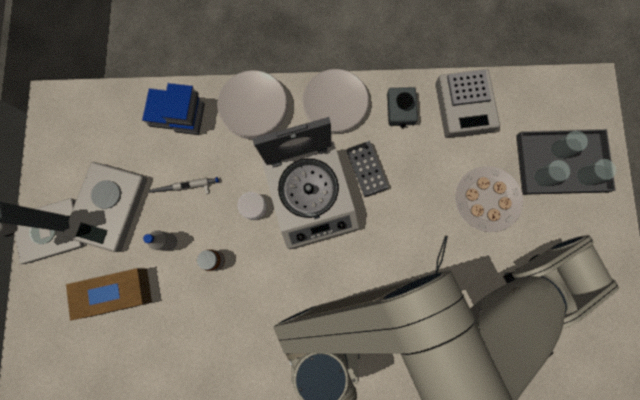

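The scene view shows the centrifuge at about (350,205), with its lid up at (390,200) and the rack in front at (315,275). In the top view the knob is near (309,188), the front panel at (320,230), the lid at (293,142), the dish stack at (252,205) and the rack at (368,168). I'll zoom in for precise pixels.

Run:
```python
import cv2,pickle,numpy as np
d=pickle.load(open("im0.pkl","rb"))
a=d["top"]["pixels"][110:260,230:400,::-1];b=d["scene"]["pixels"][140:290,270:430,::-1]
f=lambda x,w,h:cv2.convertScaleAbs(cv2.resize(x,(w,h),interpolation=cv2.INTER_CUBIC),alpha=1.5,beta=10)
cv2.imwrite("pics/c0.png",f(a,680,600));cv2.imwrite("pics/c1.png",f(b,640,600))
```

```text
(no output)
```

View pics/c0.png

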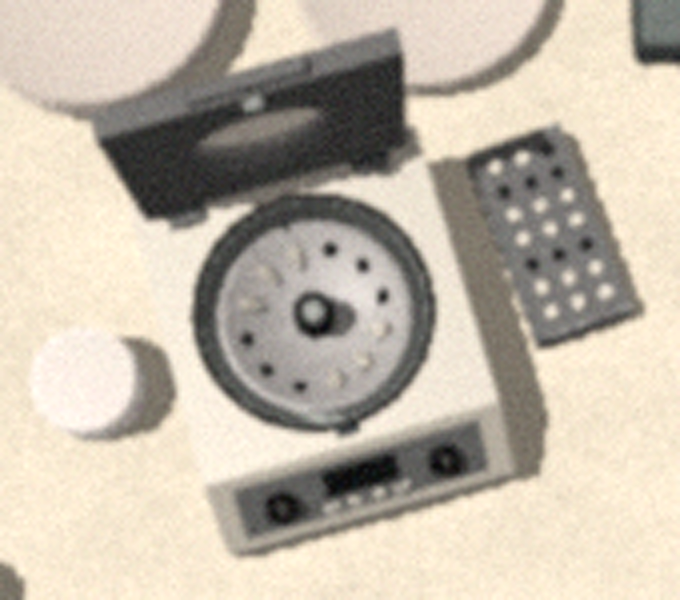

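View pics/c1.png

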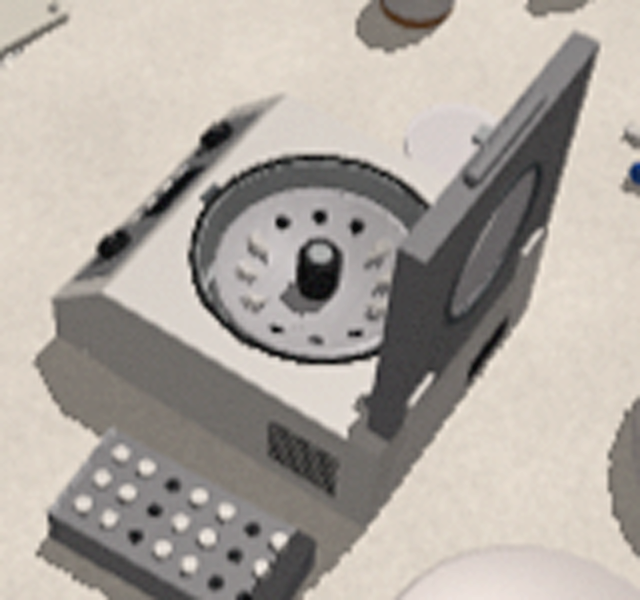

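Top crop (4x, offset 230,110): knob top (316,312), deck front corners (207,487) and (497,405), lid top edge from (105,137) to (405,50), tube caps from (300,257) to (250,300). Scene crop (4x, offset 270,140): knob top (321,247), deck front right corner (108,292). Next is a pose fit.

```bash
cat > h.py <<'E'
import numpy as np,pickle
from scipy.spatial.transform import Rotation as R
d=pickle.load(open("im0.pkl","rb"))
def proj(n,P):
    i=d[n];p=R.from_quat(i["attitude"]).inv().apply(np.atleast_2d(P)-i["xyz"])@np.array(i["camera_matrix"]).T
    return p[:,:2]/p[:,2:]
E
python3 - <<'E'
from h import *
from scipy.optimize import least_squares
T=lambda u,v:np.array([u/4+229.6,v/4+109.6]); S=lambda u,v:np.array([u/4+269.6,v/4+139.6])
def lid(a,s,y,o): return [.132-s*np.cos(a)+o*np.sin(a),y,.120+s*np.sin(a)+o*np.cos(a)]
obs=[("top",T(316,312),lambda a:[.02,0,.117]),("top",T(207,487),lambda a:[-.095,.125,.115]),("top",T(497,405),lambda a:[-.095,-.125,.115]),
("scene",S(321,247),lambda a:[.02,0,.117]),("scene",S(108,292),lambda a:[-.095,-.125,.115]),
("top",T(105,137),lambda a:lid(a,.214,.113,0)),("top",T(405,52),lambda a:lid(a,.214,-.113,0)),
("scene",S(402,254),lambda a:lid(a,.214,-.113,0)),("scene",S(597,43),lambda a:lid(a,.214,.113,.02)),("scene",S(437,262),lambda a:lid(a,.214,-.113,.02))]
w=lambda p,l:R.from_euler('z',p[2]).apply(l)+[p[0],p[1],0]
f=lambda p:np.concatenate([(proj(n,w(p,g(p[3])))[0]-o) for n,o,g in obs])
r=least_squares(f,[.6,.05,.2,1.57],loss='soft_l1');p=r.x
print(p,r.fun.reshape(-1,2).round(1));np.save("pose.npy",p)
print("knob",w(p,[.02,0,.104]))
for c in[(300,257),(268,272),(250,300)]:
    from scipy.optimize import fsolve
    q=fsolve(lambda x:proj("top",[x[0],x[1],.095])[0]-T(*c),p[:2]);k=w(p,[.02,0,.1])[:2];print("cap",np.hypot(*(q-k)),np.degrees(np.arctan2(*(q-k)[::-1])))
from station import observe
o=observe();print(R.from_quat(o["orientation"]).as_matrix().round(3))
for l in(1.5,1.65):print(w(p,lid(p[3],.214,0,.02)))
E
```

```text
[0.51080766 0.03251347 0.26793779 1.59707496] [[-1.2 -0.2]
 [-1.   0.4]
 [ 0.2 -1. ]
 [-1.   2. ]
 [-2.3  0.5]
 [-3.3  0.3]
 [-1.2 -0.8]
 [-0.7 -1.1]
 [ 0.7  0.3]
 [-2.3  0.9]]
knob [0.53009404 0.03780833 0.104     ]
cap 0.0522469694392897 11.209501657571732
cap 0.05392571293224711 43.670572785490165
cap 0.05476593691564681 73.71623969710393
[[ 0.914  0.405 -0.001]
 [ 0.405 -0.914  0.001]
 [ 0.    -0.001 -1.   ]]
[0.66279982 0.07424128 0.3334006 ]
[0.66279982 0.07424128 0.3334006 ]
```

arm_command([
  [0.15,[0.0417,-0.037,0],[0,0,0]],
  [0.15,[0.0417,-0.037,0],[0,0,0]],
  [0.15,[0.0417,-0.037,0],[0,0,0]],
  [0.15,[0.0417,-0.037,0],[0,0,0]],
  [0.15,[0.0417,-0.037,0],[0,0,0]],
  [0.15,[0.0417,-0.037,0],[0,0,0]],
], force=40)

```text
time_s: 0.85
position: [0.3923, -0.2655, 0.2312]
orientation: [0.978, 0.207, -0.0, -0.0]
contact_force: [1.6, 0.2, 0.7]
width: 0.578
grasp_force: 0.0
```

arm_command([
  [0.15,[0.0417,-0.037,0],[0,0,0]],
  [0.15,[0.0417,-0.037,0],[0,0,0]],
  [0.15,[0.0417,-0.037,0],[0,0,0]],
  [0.15,[0.0417,-0.037,0],[0,0,0]],
  [0.15,[0.0417,-0.037,0],[0,0,0]],
  [0.15,[0.0417,-0.037,0],[0,0,0]],
  [0.15,[0,0,0],[0,0,0]],
  [0.15,[0,0,0],[0,0,0]],
])

```text
time_s: 1.85
position: [0.5302, 0.0371, 0.2308]
orientation: [0.978, 0.207, -0.001, 0.0]
contact_force: [-0.1, -0.4, -0.6]
width: 0.574
grasp_force: 0.0
```

Run:
```python
from station import *
import cv2,pickle
from h import *
d["wrist"]=get_image("wrist");d["top"]=get_image("top");pickle.dump(d,open("im0.pkl","wb"))
import h;h.d=d
im=d["wrist"]["pixels"][:,:,::-1].copy()
o=observe();print(o["position"],R.from_quat(o["orientation"]).as_matrix().round(3),o["joints"],o["width"])
k=proj("wrist",[.5301,.0378,.117])[0];print("predicted knob",k)
cv2.imwrite("pics/w1.png",cv2.convertScaleAbs(im,alpha=1.4,beta=10))
```

```text
[0.53017897 0.03617621 0.23106103] [[ 0.915  0.404 -0.001]
 [ 0.404 -0.915 -0.   ]
 [-0.001 -0.    -1.   ]] [ 4.58367451e-02  2.87065482e-01  1.83607911e+00 -2.14345472e-04
  1.01939617e+00  1.20098591e+00] 0.5747134666548854
predicted knob [318.14102237 193.6317716 ]
```

View pics/w1.png

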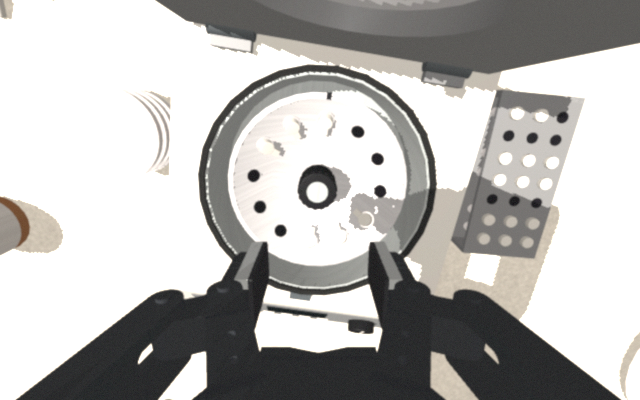

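The wrist view shows the knob top at (317,191), within about 2 mm of the prediction. The caps sit between the finger directions and the rim notch is at (329,96). I'll descend and grip.

arm_command([
  [0.15,[0.0015,-0.001,0.04],[0,0,0]],
  [0.15,[0,0,0.04],[0,0,0]],
  [0.15,[0,0,0.035],[0,0,0]],
  [0.15,[0,0,0.03],[0,0,0]],
  [0.15,[0,0,0],[0,0,0]],
  [-1,[0,0,0],[0,0,0]],
  [-1,[0,0,0],[0,0,0]],
  [-1,[0,0,0],[0,0,0]],
], force=40)

```text
time_s: 2.95
position: [0.5317, 0.0388, 0.0874]
orientation: [0.978, 0.207, 0.0, -0.0]
contact_force: [-3.8, 4.2, 3.1]
width: 0.378
grasp_force: 41.3
```

arm_command([
  [-1,[0,0,0],[0,0,-5]],
  [-1,[0,0,0],[0,0,-10]],
  [-1,[0,0,0],[0,0,-10.5]],
  [-1,[0,0,0],[0,0,-10.5]],
  [-1,[0,0,0],[0,0,-10.5]],
  [-1,[0,0,0],[0,0,-10.5]],
  [-1,[0,0,0],[0,0,-10.5]],
  [-1,[0,0,0],[0,0,-10.5]],
])

```text
time_s: 3.95
position: [0.5315, 0.0389, 0.0874]
orientation: [0.628, 0.778, 0.0, -0.0]
contact_force: [-4.1, 4.3, 2.7]
width: 0.373
grasp_force: 41.4
```

arm_command([
  [-1,[0,0,0],[0,0,-10.5]],
  [-1,[0,0,0],[0,0,-10.5]],
  [-1,[0,0,0],[0,0,-10.5]],
  [-1,[0,0,0],[0,0,-10.5]],
  [-1,[0,0,0],[0,0,-10.5]],
  [-1,[0,0,0],[0,0,-10.5]],
  [-1,[0,0,0],[0,0,-10.5]],
  [-1,[0,0,0],[0,0,-10.5]],
])

```text
time_s: 4.95
position: [0.5314, 0.0387, 0.0874]
orientation: [-0.054, 0.999, 0.0, -0.0]
contact_force: [-4.9, 2.7, 3.8]
width: 0.375
grasp_force: 41.5
```

arm_command([
  [-1,[0,0,0],[0,0,-10.5]],
  [-1,[0,0,0],[0,0,-10.5]],
  [-1,[0,0,0],[0,0,-10]],
  [-1,[0,0,0],[0,0,0]],
  [0.15,[0,0,0],[0,0,0]],
  [0.15,[0,0,0],[0,0,0]],
  [0.15,[0,0,0],[0,0,0]],
])

```text
time_s: 5.82
position: [0.5324, 0.0385, 0.0867]
orientation: [-0.316, 0.949, -0.0, 0.001]
contact_force: [-0.5, -0.1, -0.1]
width: 0.575
grasp_force: 0.0
```

Run:
```python
from station import *
import cv2
o=observe();print(o["joints"],o["position"],o["width"],o["contact_force"])
cv2.imwrite("pics/w2.png",cv2.convertScaleAbs(get_image("wrist")["pixels"][:,:,::-1],alpha=1.2,beta=10))
```

```text
[ 4.99064364e-02  5.07513474e-01  1.91849751e+00 -2.09366794e-04
  7.14329429e-01 -2.16431604e+00] [0.5324223  0.03846688 0.08672056] 0.5749411307927819 [-0.46604316 -0.0996115  -0.05698532]
```

View pics/w2.png

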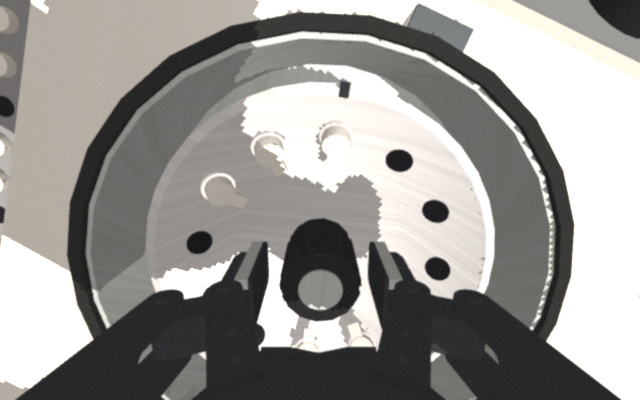

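The notch at (345,88) stayed fixed relative to the hand, so the rotor followed the hand for about 193°. The open fingers clear both the knob and the caps. I'll return the hand for a second stroke.

arm_command([
  [0.15,[0,0,0],[0,0,10.5]],
  [0.15,[0,0,0],[0,0,10.5]],
  [0.15,[0,0,0],[0,0,10.5]],
  [0.15,[0,0,0],[0,0,10.5]],
  [0.15,[0,0,0],[0,0,10.5]],
  [0.15,[0,0,0],[0,0,10.5]],
  [0.15,[0,0,0],[0,0,10.5]],
  [0.15,[0,0,0],[0,0,10.5]],
])

```text
time_s: 6.88
position: [0.532, 0.0386, 0.0863]
orientation: [0.402, 0.915, -0.0, 0.0]
contact_force: [-1.0, -1.0, 0.5]
width: 0.574
grasp_force: 0.0
```

arm_command([
  [0.15,[0,0,0],[0,0,10.5]],
  [0.15,[0,0,0],[0,0,10.5]],
  [0.15,[0,0,0],[0,0,10.5]],
  [0.15,[0,0,0],[0,0,10.5]],
  [0.15,[0,0,0],[0,0,10.5]],
  [0.15,[0,0,0],[0,0,10.5]],
  [0.15,[0,0,0],[0,0,10.5]],
  [0.15,[0,0,0],[0,0,10.5]],
])

```text
time_s: 7.88
position: [0.532, 0.0385, 0.0863]
orientation: [0.912, 0.411, 0.0, 0.0]
contact_force: [0.3, -0.6, 0.5]
width: 0.577
grasp_force: 0.0
```

arm_command([
  [0.15,[0,0,0],[0,0,10.5]],
  [0.15,[0,0,0],[0,0,10.5]],
  [0.15,[0,0,0],[0,0,4]],
  [0.15,[0,0,0],[0,0,0]],
  [-1,[0,0,0],[0,0,0]],
  [-1,[0,0,0],[0,0,0]],
  [-1,[0,0,0],[0,0,0]],
  [-1,[0,0,0],[0,0,0]],
])

```text
time_s: 8.88
position: [0.5317, 0.0389, 0.0865]
orientation: [0.978, 0.207, -0.0, -0.0]
contact_force: [-1.5, 2.9, 5.7]
width: 0.37
grasp_force: 39.8
```

arm_command([
  [-1,[0,0,0],[0,0,-5]],
  [-1,[0,0,0],[0,0,-10]],
  [-1,[0,0,0],[0,0,-10.5]],
  [-1,[0,0,0],[0,0,-10.5]],
  [-1,[0,0,0],[0,0,-10.5]],
  [-1,[0,0,0],[0,0,-10.5]],
  [-1,[0,0,0],[0,0,-10.5]],
  [-1,[0,0,0],[0,0,-10.5]],
])

```text
time_s: 9.88
position: [0.5314, 0.039, 0.0865]
orientation: [0.628, 0.778, -0.0, -0.0]
contact_force: [-3.0, 4.9, 6.3]
width: 0.375
grasp_force: 39.9
```

arm_command([
  [-1,[0,0,0],[0,0,-10.5]],
  [-1,[0,0,0],[0,0,-10.5]],
  [-1,[0,0,0],[0,0,-10.5]],
  [-1,[0,0,0],[0,0,-10.5]],
  [-1,[0,0,0],[0,0,-10.5]],
  [-1,[0,0,0],[0,0,-10.5]],
  [-1,[0,0,0],[0,0,-10.5]],
  [-1,[0,0,0],[0,0,-10.5]],
])

```text
time_s: 10.88
position: [0.5312, 0.0387, 0.0865]
orientation: [-0.054, 0.999, 0.0, -0.001]
contact_force: [-4.5, 3.6, 7.5]
width: 0.371
grasp_force: 40.1
```

arm_command([
  [-1,[0,0,0],[0,0,-10.5]],
  [-1,[0,0,0],[0,0,-10.5]],
  [-1,[0,0,0],[0,0,-10]],
  [-1,[0,0,0],[0,0,0]],
  [0.15,[0,0,0],[0,0,0]],
  [0.15,[0,0,0],[0,0,0]],
  [0.15,[0,0,0],[0,0,0]],
])

```text
time_s: 11.75
position: [0.532, 0.0385, 0.0862]
orientation: [-0.316, 0.949, -0.0, 0.0]
contact_force: [-0.4, -0.3, -0.5]
width: 0.574
grasp_force: 0.0
```

Run:
```python
from station import *
import cv2
o=observe();print(o["time_s"],o["joints"],o["position"],o["width"])
cv2.imwrite("pics/w3.png",cv2.convertScaleAbs(get_image("wrist")["pixels"][:,:,::-1],alpha=1.2,beta=10))
```

```text
11.75 [ 4.99704513e-02  5.08282714e-01  1.91893220e+00 -1.71816523e-04
  7.14275270e-01 -2.16427984e+00] [0.53195046 0.0384849  0.08619739] 0.5743392635029793
```

View pics/w3.png

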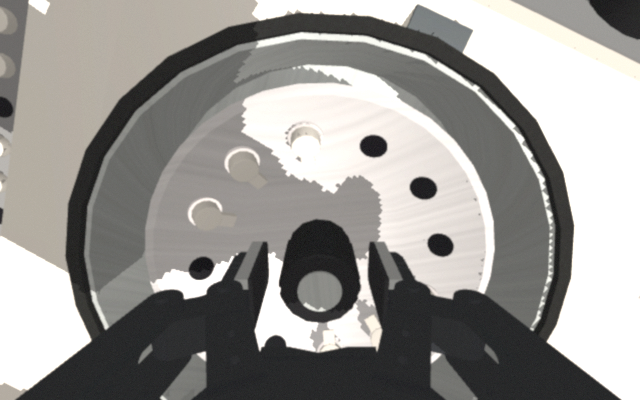

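The rotor has gone about 386° in total. The notch is now on the hidden far side and the caps sit about 12° on from the previous view, as expected. Next I'll lift, square the hand to the lid and go over behind it.

arm_command([
  [0.15,[0,0,-0.05],[0,0,0]],
  [0.15,[0,0,-0.055],[0,0,0]],
  [-1,[0,0,-0.055],[0,0,10]],
  [-1,[0,0,-0.055],[0,0,10]],
  [-1,[0,0,-0.06],[0,0,1.4]],
  [-1,[0,0,-0.06],[0,0,0]],
  [-1,[0,0,0],[0,0,0]],
])

```text
time_s: 12.68
position: [0.534, 0.0387, 0.4269]
orientation: [-0.135, 0.991, -0.0, 0.005]
contact_force: [0.3, -1.1, -0.2]
width: -0.001
grasp_force: 0.0
```

arm_command([
  [-1,[-0.045,0,0],[0,0,0]],
  [-1,[-0.045,0,0],[0,0,0]],
  [-1,[-0.045,0,0],[0,0,0]],
  [-1,[-0.045,0,0],[0,0,0]],
  [-1,[0,0,0],[0,0,0]],
])

```text
time_s: 13.3
position: [0.7068, 0.0873, 0.4176]
orientation: [-0.135, 0.991, 0.0, -0.002]
contact_force: [-0.3, 0.2, 0.2]
width: -0.002
grasp_force: 0.0
```

Run:
```python
from station import *
import cv2
from h import *
o=observe();M=R.from_quat(o["orientation"]).as_matrix();print(o["time_s"],o["joints"],o["position"],o["width"],M.round(3))
a=.268;ax=np.array([.5318,.0386]);c=ax-.02*np.array([np.cos(a),np.sin(a)])
v=o["position"][:2]-c;print("c-frame",v@[np.cos(a),np.sin(a)],v@[-np.sin(a),np.cos(a)])
p=get_image("scene")["pixels"][60:260,240:480,::-1]
cv2.imwrite("pics/s4.png",cv2.resize(p,(720,600),interpolation=cv2.INTER_CUBIC))
```

```text
13.3 [ 1.06177760e-01  4.28016258e-01  1.20205960e+00  6.10685774e-05
  1.51533722e+00 -1.73542309e+00] [0.70675804 0.08731112 0.41761379] -0.0017253363997437015 [[-0.964 -0.268 -0.004]
 [-0.268  0.964 -0.   ]
 [ 0.004  0.001 -1.   ]]
c-frame 0.20161133495349734 0.0006427700563420392
```

View pics/s4.png

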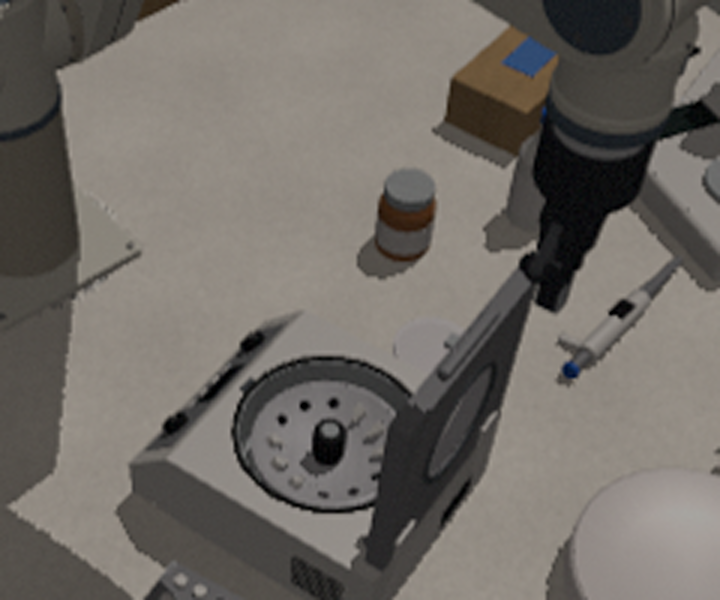

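The closed fingers hang behind the lid's top edge at about (550,290) in the crop, and the other items look undisturbed. I'll lower them and push the lid over along its arc.

arm_command([
  [-1,[0,0,0.05],[0,0,0]],
  [-1,[0,0,0.05],[0,0,0]],
  [-1,[0,0,0.0126],[0,0,0]],
  [-1,[0.01,0,0],[0,0,0]],
  [-1,[0.014,0,0],[0,0,0]],
  [-1,[0.0146,0,0],[0,0,0]],
  [-1,[0.0162,0,0],[0,0,0]],
  [-1,[0.0162,0,-0.0007],[0,0,0]],
])

```text
time_s: 14.35
position: [0.6367, 0.0677, 0.3111]
orientation: [-0.135, 0.991, 0.0, 0.002]
contact_force: [2.8, 1.1, -1.7]
width: -0.001
grasp_force: 1.4
```

arm_command([
  [-1,[0.016,0,0.0025],[0,0,0]],
  [-1,[0.016,0,0.0035],[0,0,0]],
  [-1,[0.0153,0,0.0045],[0,0,0]],
  [-1,[0.0153,0,0.0059],[0,0,0]],
  [-1,[0.0142,0,0.0073],[0,0,0]],
  [-1,[0.0142,0,0.0083],[0,0,0]],
  [-1,[0.0126,0,0.0097],[0,0,0]],
  [-1,[0.0126,0,0.0107],[0,0,0]],
])

```text
time_s: 15.35
position: [0.524, 0.0364, 0.2569]
orientation: [-0.135, 0.991, -0.0, 0.0]
contact_force: [1.3, 0.8, 2.0]
width: 0.004
grasp_force: 0.8
```

arm_command([
  [-1,[0.0107,0,0.0117],[0,0,0]],
  [-1,[0.0107,0,0.0127],[0,0,0]],
  [-1,[0.0084,0,0.0134],[0,0,0]],
  [-1,[0.0084,0,0.0143],[0,0,0]],
  [-1,[0.0059,0,0.0149],[0,0,0]],
  [-1,[0.0059,0,0.0154],[0,0,0]],
])

```text
time_s: 16.1
position: [0.4762, 0.0232, 0.1735]
orientation: [-0.135, 0.991, 0.0, -0.0]
contact_force: [0.6, -0.3, 0.3]
width: -0.0
grasp_force: 0.5
```

arm_command([
  [-1,[0.004,0,0.012],[0,0,0]],
  [-1,[0.002,0,0.012],[0,0,0]],
  [-1,[0,0,0.007],[0,0,0]],
  [-1,[0,0,0.003],[0,0,0]],
  [-1,[0,0,0],[0,0,0]],
])

```text
time_s: 16.73
position: [0.4712, 0.0218, 0.1406]
orientation: [-0.135, 0.991, -0.0, 0.0]
contact_force: [-0.2, -0.1, -0.1]
width: -0.001
grasp_force: 0.0
```

arm_command([
  [-1,[0,0,0.002],[0,0,0]],
  [-1,[0,0,0.001],[0,0,0]],
  [-1,[0,0,0],[0,0,0]],
])

```text
time_s: 17.1
position: [0.4716, 0.0218, 0.1399]
orientation: [-0.135, 0.991, -0.0, 0.001]
contact_force: [-8.1, 0.3, 24.8]
width: 0.001
grasp_force: 12.5
```

It's in hard contact at z = 0.140 with 25 N, so the lid is seated. I'll hold briefly, lift away and check.

arm_command([
  [-1,[0,0,0],[0,0,0]],
  [-1,[0,0,0],[0,0,0]],
  [-1,[0,0,-0.02],[0,0,0]],
  [-1,[0,0,-0.06],[0,0,0]],
  [-1,[0,0,-0.06],[0,0,0]],
  [-1,[0,0,-0.06],[0,0,0]],
  [-1,[0,0,0],[0,0,0]],
])

```text
time_s: 17.98
position: [0.4737, 0.0218, 0.3429]
orientation: [-0.135, 0.991, -0.001, 0.005]
contact_force: [0.3, -0.2, -1.2]
width: 0.002
grasp_force: 0.0
```

Run:
```python
from station import *
import cv2
o=observe();print(o["time_s"],o["position"],o["contact_force"])
p=get_image("scene")["pixels"][60:380,100:500,::-1]
cv2.imwrite("pics/s5.png",cv2.convertScaleAbs(cv2.resize(p,(750,600)),alpha=1.3))
```

```text
17.975 [0.47370651 0.02184596 0.34294187] [ 0.27415432 -0.15036115 -1.15727405]
```

View pics/s5.png

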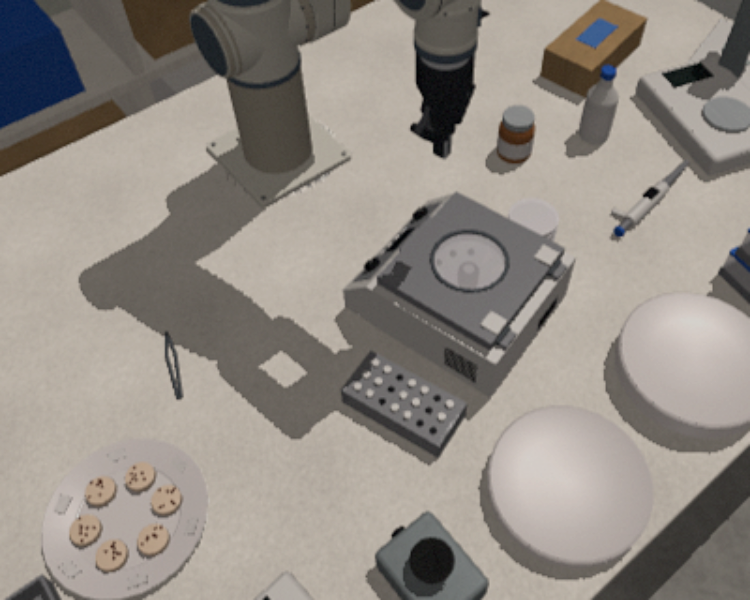

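The lid lies flat on the deck at (470,265), the other items are where they started, and the hand is clear. I'll hand in.

```bash
python3 -c "
from station import *
print(sign_off())"
```

```text
the job is handed in; nothing more can be done
None
```

The rotor was turned about 386° counter-clockwise by hand and ran free; the lid is fully shut, nothing else on the bench appears to have moved, and the job is handed in (no verdict was returned).

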